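Clear the hardness-testing bench: sort the tested parts

ROBOT

A 7-joint arm with a two-finger parallel gripper is mounted at the origin on the work surface. World frame = base frame: x ahead of the robot, y to its left, z up, the work surface at z = 0. Lengths are in m, angles in rad, forces in N, time in s.
With the tool pointing down it reaches from about 0.425 to 0.825 m from the base axis. Payload 3.6 kg.
Tool frame: the origin (TCP) lies where the fingers leave the gripper's body, on its centre line; the fingertips stand 73 mm ahead of it and the grasp point (between the pads) lies 54 mm ahead of it; z points along the fingers, y is the line along which they close (so a half turn about z gives the same grasp; the last joint's range is limited). The gripper opens to 85 mm and grips with 20 to 120 N. Pads are 22 mm wide; open, the fingers measure 114 mm over their backs; the gripper's body (76 mm by 85 mm) begins 54 mm behind the grasp point. The pads swing forward as they close: fully open they stand 13 mm farther back than shut.
Start: joints at [-1.349, 0.615, -0.013, 1.423, 0.008, 1.103, -0.04], TCP at [0.159, 0.63, 0.304] pointing down, gripper open.
Joint ranges: [-3.12, 3.12], [-0.3, 2.06], [-1.34, 1.32], [0.26, 2.42], [-1.36, 4.5], [0.01, 1.98], [-2.84, 2.84]. Speed limits (rad/s): [2.79, 2.79, 3.14, 3.14, 3.14, 3.14, 3.14].

INTERFACE

Orientations are given as a unit quaternion [x, y, z, w].
In Python, from station import arm, snapshot, camera_info, ticket gives the robot as it stands. Calls block until the motion is done:
- arm.movep(position, orientation): joint-space move of the TCP to a pose.
- arm.line_to(position, velocity=0.15, ori=None): straight line of the TCP; ori=None keeps the orientation; velocity is the mean speed in m/s.
- arm.move_j(angles): joint-space move.
- arm.move_gripper(opening, effort=None): opening from 0.0 (shut) to 1.0 (fully open); effort is the grip in N (None keeps the last); returns when the fingers have stopped.
- arm.pause(seconds).
- arm.ik(position, orientation): joint angles nearest the present ones, or None.
- snapshot(name): name is "scene" or "top"; returns the picture (420x560x3 uint8, blue, green, red); there is no depth.
- camera_info(name): a dict with "fx", "fy", "cx", "cy" (pixels), "R" (3x3) and "t" (3): a world point X has camera coordinates R X + t. Camera axes: x right, y down, z forward; pixel columns grow to the right and rows downward; lengths in m; the calibration is good to about 2 mm. A picture is of the moment at which its call begins. camera_info takes no time and is no camera call.
A pose or a line that the arm cannot do raises arm.MotionError and nothing moves.
- ticket.finish_job(): hands the job in; it is judged then, once.
Readings, each from a call of its own:
- arm.read_time(): time.
- arm.read_joint_positions(): joint angles.
- arm.read_dq(): joint speeds.
- arm.read_effort(): joint torques, N m.
- arm.read_tool_pos(): TCP position.
- arm.read_eef_rot(): TCP orientation.
- arm.read_ft_force(): force on the tool from outside, world axes, zero at the start.
- arm.read_wrist_torque(): the same for the moment, N m.
- arm.read_opening(): opening from 0.0 (shut) to 1.0 (fully open).
- arm.read_finger_force(): force on a finger pad.
Only numpy, scipy, OpenCV 4.12 (cv2) and the standard library are available. Lean on these libraries where they do the work, as an engineer would, in place of code of your own. Each camera call takes 0.05 s, during which the arm holds its last target. There are 200 camera calls.

TASK

Sort the tested parts off the bench: both steel ball bearings into the blue tray, both brass bushes into the yellow tray, and the green-sided hardness reference block back into its black case. Set each one down gently rather than dropping it, so that it rests flat on the floor of its tray or case, bushes standing upright on their flanges, nothing stacked or leaning on a rim. Leave the oil bottle and the microscope objective where they stand.

Things in the scene. Friction and masses are not known exactly. Their poses are not given: they have to be found in the camera images.
- bearing_a: First ball bearing lying flat: bright steel disc, outer diameter 47 mm, 16 mm tall, with a black seal ring and a dark centre on its upper face; solid to grasp (the bore is closed). Origin: centre of its underside, z up. About 0.12 kg. Belongs in the blue tray.
- bearing_b: Second, identical ball bearing lying flat: bright steel disc, outer diameter 47 mm, 16 mm tall, with a black seal ring and a dark centre on its upper face; solid to grasp (the bore is closed). Origin: centre of its underside, z up. About 0.12 kg. Belongs in the blue tray.
- bush_a: First flanged brass bush standing upright on its flange: brass, flange 42 mm diameter and 4 mm thick at the bottom, body 32 mm diameter above it, 30 mm tall overall, dark bore on top (closed). Grasp it by the 32 mm body. Origin: centre of the underside of the flange, z up. About 0.14 kg. Belongs in the yellow tray, standing as it does now.
- bush_b: Second, identical flanged brass bush standing upright on its flange: brass, flange 42 mm diameter and 4 mm thick at the bottom, body 32 mm diameter above it, 30 mm tall overall, dark bore on top (closed). Grasp it by the 32 mm body. Origin: centre of the underside of the flange, z up. About 0.14 kg. Belongs in the yellow tray, standing as it does now.
- ref_block: round hardness reference block lying flat: disc of 50 mm diameter, 20 mm tall, green sides and a polished silvery top face. Origin: centre of its underside, z up. About 0.28 kg. Belongs in the black case.
- blue_tray: Blue shallow open tray, fixed to the bench: outside 96 mm along its x, 140 mm along its y, walls 3 mm thick, rim 14 mm above the bench, inner floor 4 mm above the bench (inside 90 x 134 mm). Origin: centre of its underside, z up. Room for two parts side by side along its y.
- yellow_tray: Yellow shallow open tray, fixed to the bench: outside 96 mm along its x, 140 mm along its y, walls 3 mm thick, rim 14 mm above the bench, inner floor 4 mm above the bench (inside 90 x 134 mm). Origin: centre of its underside, z up. Room for two parts side by side along its y.
- black_case: Black open square case, fixed to the bench: outside 84 x 84 mm, walls 3 mm thick, rim 14 mm above the bench, inner floor 4 mm above the bench (inside 78 x 78 mm). Origin: centre of its underside, z up.
- oil_bottle: Bystander, leave alone: small amber oil bottle with a red cap, 42 mm diameter, 85 mm tall, loose on the bench. Origin: centre of its underside, z up.
- objective: Bystander, leave alone: black microscope objective standing on end, 38 mm diameter at the bottom, tapering, 50 mm tall, loose on the bench. Origin: centre of its underside, z up.

How it is judged:
At the end, for the whole second after the job is handed in: Both bearings lie flat in the blue tray, both bushes stand flange down in the yellow tray, the reference block lies flat in the black case: each on the floor within the walls (2 mm slack), level to 0.12 rad, parts over 30 mm apart (none stacked), at rest (under 20 mm/s), released (x of bearing_a in the frame of blue_tray between -0.024 and 0.024 m and y of bearing_a in the frame of blue_tray between -0.046 and 0.046 m and z of each of bearing_a, bearing_b in the frame of blue_tray below 0.022 m and angle between the z axis of each of bearing_a, bearing_b and the z axis of blue_tray, either way round below 0.12 rad and linear speed of each of bearing_a, bearing_b, bush_a, bush_b, ref_block below 0.02 m/s and x of bearing_b in the frame of blue_tray between -0.024 and 0.024 m and y of bearing_b in the frame of blue_tray between -0.046 and 0.046 m and x of bush_a in the frame of yellow_tray between -0.026 and 0.026 m and y of bush_a in the frame of yellow_tray between -0.048 and 0.048 m and z of each of bush_a, bush_b in the frame of yellow_tray below 0.008 m and angle between each of bush_a, bush_b's own z axis and vertical below 0.12 rad and x of bush_b in the frame of yellow_tray between -0.026 and 0.026 m and y of bush_b in the frame of yellow_tray between -0.048 and 0.048 m and x of ref_block in the frame of black_case between -0.016 and 0.016 m and y of ref_block in the frame of black_case between -0.016 and 0.016 m and z of ref_block in the frame of black_case below 0.025 m and angle between the z axis of ref_block and the z axis of black_case, either way round below 0.12 rad and horizontal distance between bearing_a and bearing_b above 0.03 m and horizontal distance between bush_a and bush_b above 0.03 m); the robot touches nothing.
It fails at once if the oil bottle is pushed more than 25 mm or knocked over (distance of oil_bottle from where it was at the start of the episode above 0.025 m or angle between oil_bottle's own z axis and vertical above 0.5 rad).
It fails at once if the microscope objective is pushed more than 25 mm or knocked over (distance of objective from where it was at the start of the episode above 0.025 m or angle between objective's own z axis and vertical above 0.5 rad).
It fails at once if a part is dropped (it falls out of the gripper's hold from more than about 18 mm) ((linear speed of bearing_a above 0.6 m/s and contact force between bearing_a and the arm below 0.05 N and contact force between bearing_a and the fingers below 0.05 N) or (linear speed of bearing_b above 0.6 m/s and contact force between bearing_b and the arm below 0.05 N and contact force between bearing_b and the fingers below 0.05 N) or (linear speed of bush_a above 0.6 m/s and contact force between bush_a and the arm below 0.05 N and contact force between bush_a and the fingers below 0.05 N) or (linear speed of bush_b above 0.6 m/s and contact force between bush_b and the arm below 0.05 N and contact force between bush_b and the fingers below 0.05 N) or (linear speed of ref_block above 0.6 m/s and contact force between ref_block and the arm below 0.05 N and contact force between ref_block and the fingers below 0.05 N)).
It also fails if it takes over 99 s, if anything falls off the work surface, if the arm or the gripper's body presses on something with over 40 N, if the wrist force passes 120 N, or if a joint passes its speed limit or range.

## Working session

There is one attempt and no reset: what is moved stays moved. The work goes in short steps, each a Python script; the robot and the scene stay as the last script left them, time stands still between calls to the robot, and variables do not carry over. Pictures are saved under pics/ and viewed, at most 14 in all, crops included, and the job is handed in when it is done.

```bash
mkdir -p pics; python3 - <<'E'
from station import arm, snapshot, camera_info
import cv2
for n in("top","scene"):
    cv2.imwrite(f"pics/{n}0.png",snapshot(n)); c=camera_info(n); print(n,c)
print(arm.read_tool_pos(),arm.read_eef_rot(),arm.read_time())
E
```

```text
top {'fx': 472.27185783826616, 'fy': 472.27185783826616, 'cx': 286.38456192282854, 'cy': 213.02284434169204, 'R': array([[ 0.02500512, -0.99961091, -0.01236019],
       [-0.99674603, -0.02398189, -0.076956  ],
       [ 0.07662963,  0.01424426, -0.99695787]]), 't': array([-0.00682739,  0.49934755,  1.11536155])}
scene {'fx': 505.02896070445433, 'fy': 505.02896070445433, 'cx': 273.9430667159068, 'cy': 210.2015868342457, 'R': array([[ 0.81151867,  0.58421634, -0.01134504],
       [ 0.32439761, -0.46659056, -0.82283622],
       [-0.48600786,  0.66406665, -0.56816533]]), 't': array([-0.40890727, -0.13467669,  1.71083516])}
[0.15929418 0.62962714 0.30282598] [ 1.23570024e-01  9.92335139e-01 -1.18511099e-03 -1.25899064e-04] 0.1
```

View pics/top0.png

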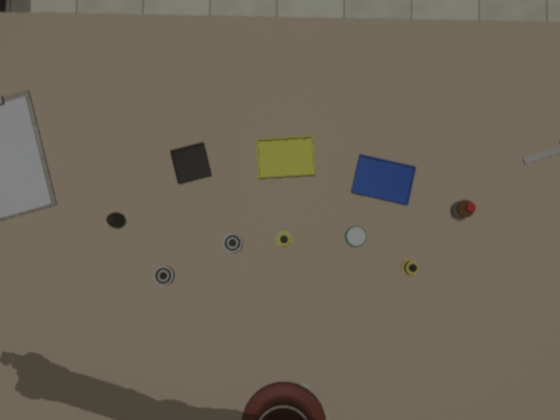

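View pics/scene0.png

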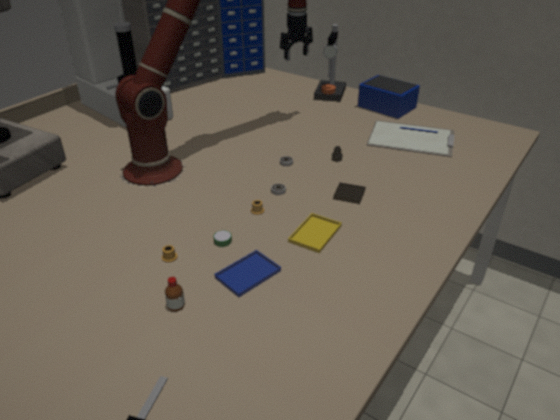

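```bash
cat > loc.py <<'E'
import numpy as np, cv2
from station import camera_info
def ray(name,px,z):
    c=camera_info(name); R,t=np.array(c["R"]),np.array(c["t"])
    d=R.T@np.array([(px[0]-c["cx"])/c["fx"],(px[1]-c["cy"])/c["fy"],1]); C=-R.T@t
    return (C+d*(z-C[2])/d[2])[:2]
def fg(im):   # difference from the bench colour
    lab=cv2.cvtColor(im,cv2.COLOR_BGR2LAB).astype(float)
    return np.linalg.norm(lab-cv2.GaussianBlur(cv2.medianBlur(im,5),(0,0),1e-3)[0,0]*0-np.median(lab.reshape(-1,3),0),axis=2)
def fg(im):
    lab=cv2.cvtColor(im,cv2.COLOR_BGR2LAB).astype(float)
    return np.linalg.norm(lab-np.median(lab.reshape(-1,3),0),axis=2)
E
sed -i '/^def fg(im):   #/,/^    return np.linalg.norm(lab-cv2/d' loc.py
python3 - <<'E'
import cv2,numpy as np
from loc import *
seeds={"top":dict(bearA=(233,243,.016),bearB=(164,275,.016),bushA=(284,239,.03),bushB=(411,268,.03),block=(356,237,.02),blue=(384,180,.014),yellow=(286,158,.014),case=(191,163,.014),bottle=(463,210,.085),obj=(116,220,.05)),
"scene":dict(bearA=(279,189,.016),bearB=(287,161,.016),bushA=(257,207,.03),bushB=(169,253,.03),block=(223,238,.02),blue=(248,272,.014),yellow=(316,232,.014),case=(349,193,.014))}
for n,S in seeds.items():
    im=cv2.imread(f"pics/{n}0.png"); 
    for k,(u,v,h) in S.items():
        p=im[v-45:v+45,u-45:u+45]; m=(fg(p)>22).astype(np.uint8)
        m=cv2.morphologyEx(m,cv2.MORPH_CLOSE,np.ones((3,3)))
        cs,_=cv2.findContours(m,cv2.RETR_EXTERNAL,2)
        cs=[c for c in cs if cv2.contourArea(c)>40]
        c=max(cs,key=lambda c:cv2.pointPolygonTest(c,(45.,45.),True)); 
        q=np.array([ray(n,(x+u-45,y+v-45),h/2) for x,y in cv2.convexHull(c)[:,0]])*1000
        (cx,cy),(w,hh),a=cv2.minAreaRect(q.astype(np.float32))
        print(n,k,np.round([cx,cy,w,hh,a],1), "r",round(np.hypot(cx,cy)))
im=cv2.imread("pics/top0.png")[135:300,90:490]; cv2.imwrite("pics/c1.png",cv2.resize(im,(800,330),interpolation=cv2.INTER_CUBIC))
E
```

```text
top bearA [425.6 135.3  36.1  35.7  46.7] r 447
top bearB [342.9 295.3  36.7  46.7   7.1] r 452
top bushA [439.4  12.1  28.8  33.6   1.4] r 440
top bushB [ 376.6 -289.8   28.2   28.8   45.8] r 475
top block [ 449.5 -158.1   42.9   45.4   27.9] r 476
top blue [ 588.4 -227.8  142.9  100.4   78.4] r 631
top yellow [637.1  11.5  96.1 138.9   4.7] r 637
top case [618.5 244.2  90.   87.7  15.6] r 665
top bottle [ 517.2 -406.5   43.6   62.3   27.8] r 658
top obj [472.3 413.4  44.9  40.3  47.2] r 628
scene bearA [423.1 131.6  47.1  64.7  34.7] r 443
scene bearB [339.4 296.8  44.6  70.7  34.1] r 451
scene bushA [435.5   9.   35.2  73.9  37.9] r 436
scene bushB [ 375.9 -297.1   35.5   69.7   56.2] r 479
scene block [ 446.8 -163.2   49.2   71.4   41.4] r 476
scene blue [ 585.5 -226.8  152.1  110.2   78.2] r 628
scene yellow [636.6  11.4 102.  155.6   4.7] r 637
scene case [615.2 244.7  89.8 110.7  16.4] r 662
```

View pics/c1.png

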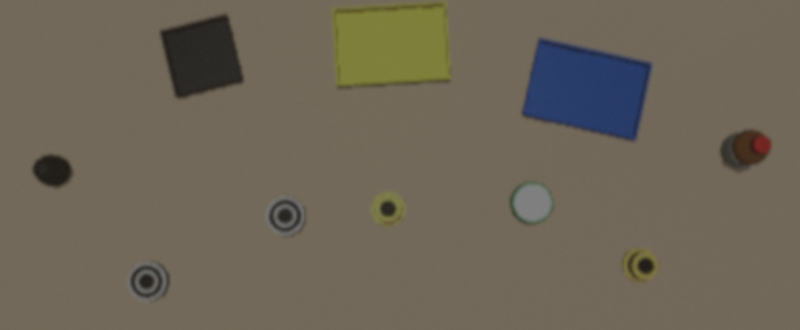

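```bash
python3 - <<'E'
import cv2,numpy as np
from loc import *
P=dict(bearA=(232,243,.016),bearB=(163,275,.016),bushA=(284,239,.03),bushB=(412,268,.03),block=(356,237,.02))
im=cv2.imread("pics/top0.png"); g=cv2.cvtColor(im,6).astype(float)
for k,(u,v,h) in P.items():
    p=g[v-16:v+17,u-16:u+17]; bg=np.median(p); yy,xx=np.mgrid[v-16:v+17,u-16:u+17]
    w=np.clip(p-bg-12,0,None) if k!="block" else (p>bg+30)*1.
    if k.startswith("bush"): # dark bore
        w=np.clip(bg-12-p,0,None)*(np.hypot(xx-u,yy-v)<6)
    if k.startswith("bear"): w=np.clip(bg-12-p,0,None)*(np.hypot(xx-u,yy-v)<9)
    c=((w*xx).sum()/w.sum(),(w*yy).sum()/w.sum())
    xy=ray("top",c,h)*1000
    print(k,np.round(c,1),np.round(xy,1))
from station import arm
from scipy.spatial.transform import Rotation as Ro
for yaw in (0,45,90,135): print(yaw,(Ro.from_euler("z",yaw,degrees=True)*Ro.from_euler("x",180,degrees=True)).as_quat().round(2), [None if (j:=arm.ik([*p,.075],(Ro.from_euler("z",yaw,degrees=True)*Ro.from_euler("x",180,degrees=True)).as_quat())) is None else round(float(j[6]),2) for p in [(.425,.135),(.342,.295),(.438,.01),(.376,-.292),(.449,-.160)]])
E
```

```text
bearA [232.2 242.4] [425.8 133.8]
bearB [162.8 275.3] [343.2 297.3]
bushA [283.5 238.9] [436.9  10.5]
bushB [412.4 267.5] [ 377.3 -294. ]
block [nan nan] [nan nan]
0 [1. 0. 0. 0.] [-1.26, -1.57, -1.09, -0.63, -0.99]
45 [0.92 0.38 0.   0.  ] [-0.59, -0.99, -0.49, -0.08, -0.36]
90 [0.71 0.71 0.   0.  ] [-0.03, -0.41, 0.11, 0.48, 0.29]
135 [0.38 0.92 0.   0.  ] [0.54, 0.14, 0.71, 1.04, 0.93]<stdin>:11: RuntimeWarning: invalid value encountered in scalar divide
```

```bash
cat > pp.py <<'E'
import numpy as np
from station import arm
from scipy.spatial.transform import Rotation as Ro
def quat(close_deg):   # closing line at this world angle, tool down
    return (Ro.from_euler("z",close_deg+90,degrees=True)*Ro.from_euler("x",180,degrees=True)).as_quat()
def inframe(c,yaw,dx,dy):
    a=np.radians(yaw); return np.array(c)+[dx*np.cos(a)-dy*np.sin(a),dx*np.sin(a)+dy*np.cos(a)]
def pickplace(src,dst,close,z,pre=.82):
    q=quat(close); t0=arm.read_time()
    arm.move_gripper(pre,effort=45)
    arm.movep([*src,.17],q); arm.line_to([*src,z],.12); 
    f0=arm.read_ft_force()
    arm.move_gripper(0,effort=45); o=arm.read_opening(); ff=arm.read_finger_force()
    arm.line_to([*src,.17],.15)
    print("grip",o,ff,"df",np.round(np.array(arm.read_ft_force())-f0,2))
    if o<.2: raise SystemExit("missed")
    arm.movep([*dst,.17],q); arm.line_to([*dst,z+.015],.15); arm.line_to([*dst,z+.0045],.03)
    print("at place",np.round(arm.read_tool_pos(),4),np.round(arm.read_ft_force(),2),arm.read_opening())
    arm.move_gripper(o+.07); arm.pause(.1); arm.line_to([*dst,.17],.15)
    print("dt",arm.read_time()-t0)
E
python3 - <<'E'
from pp import *
import cv2; from station import snapshot
pickplace((.449,-.160),(.617,.2445),15.6-45,.075)
im=snapshot("top"); cv2.imwrite("pics/t1.png",im)
im=snapshot("scene"); cv2.imwrite("pics/s1.png",im)
E
```

```text
grip 0.5690547085978471 45.80860912799835 df [-0.51 -0.63 -1.74]
at place [0.6173 0.2447 0.0802] [-0.91 -0.38  2.  ] 0.5618310388228219
dt 9.225
```

View pics/s1.png

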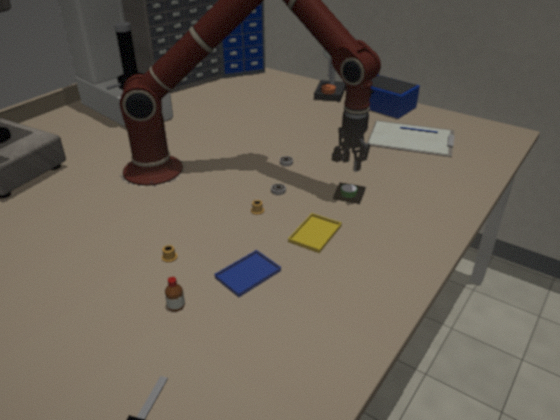

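The scene view shows the block seated in the case at about (349,189), so I'm moving on to the other four parts with the same routine.

```bash
python3 - <<'E'
from pp import *
import cv2; from station import snapshot
B=(.587,-.2275); Y=(.637,.0115)
pickplace((.4255,.1345),inframe(B,-11.6,0,.032),-11.6,.075)
pickplace((.343,.297),inframe(B,-11.6,0,-.032),-11.6,.075)
pickplace((.437,.0105),inframe(Y,4.2,0,.033),4.2,.084,.7)
pickplace((.377,-.293),inframe(Y,4.2,0,-.033),4.2,.084,.7)
arm.move_j([-1.349,0.615,-0.013,1.423,0.008,1.103,-0.04])
a=snapshot("top"); b=snapshot("scene"); print(arm.read_time())
f=lambda im,x0,y0,w,h:cv2.resize(im[y0:y0+h,x0:x0+w],(790,300),interpolation=cv2.INTER_CUBIC)
cv2.imwrite("pics/f.png",cv2.vconcat([f(a,160,120,270,103),f(b,190,160,210,150)]))
cv2.imwrite("pics/t2.png",a); cv2.imwrite("pics/s2.png",b)
E
```

```text
grip 0.5260876480010013 45.197662711143494 df [-0.52 -0.12 -1.49]
at place [ 0.5937 -0.1962  0.0801] [0.17 0.74 4.08] 0.5229435007015922
dt 6.9083000000000006
grip 0.5278996972672515 45.11447846889496 df [-0.31  0.21 -2.23]
at place [ 0.5809 -0.2589  0.0801] [-0.76  0.26  3.07] 0.5264667252079234
dt 8.816699999999997
grip 0.35590719785370334 44.14917826652527 df [-0.28 -0.72 -2.06]
at place [0.6348 0.0445 0.089 ] [-0.88  0.58  2.74] 0.35452621876360435
dt 6.341700000000003
grip 0.352361388025604 44.1968697309494 df [-0.14 -0.12 -2.52]
at place [ 0.6397 -0.0213  0.089 ] [-1.54  0.83  2.48] 0.3582080834885334
dt 7.433299999999996
41.9083
```

View pics/f.png

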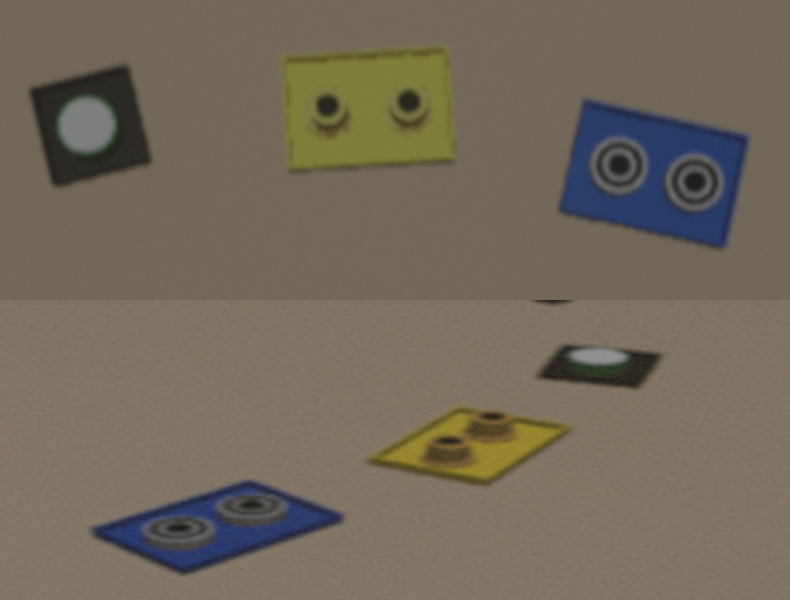

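The views show both bearings flat in the blue tray, both bushes upright in the yellow tray, and the block centred in the case. Nothing is on a rim, and the arm is clear.

```bash
python3 -c "
from station import ticket
print(ticket.finish_job())"
```

```text
the job is handed in; nothing more can be done
None
```

All five parts are in their trays and case, flat or upright and clear of the rims in the final pictures; the job was handed in at about 42 s on the robot's clock, and no verdict was returned.

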